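# Snap a fresh tape roll into the spring clips of the packing-bench dispenser

### The job

Load the tape dispenser: take the long roll with the spindle from its rest, lower it level between the dispenser's two spring clips and press it gently straight down until both spindle ends snap under the clips and the roll holds the sprung saddle down. Feel for the clips, since the dispenser's head is set to a different height each time, and stop as soon as the roll has snapped home rather than ramming it. Let go of the roll, and leave the short roll and everything else on the bench where it is.

Things in the scene. Friction and masses are not known exactly. Their poses are not given: they have to be found in the camera images.
- roll_center (a point): centre of the roll to load: white tape roll 48 mm in diameter, 76 mm long, hard-wound on a grey spindle whose 18 mm thick stubs stick out at both ends and taper to 5 mm over their last 8 mm; 108 mm tip to tip, about 0.2 kg. Its y axis runs along the spindle; ends alike. Lies level on two copper rods of a plywood rest, centre 44 mm above the bench; grasp across its diameter from above
- rest_a: fixed plywood rest that holds the long roll, 80 x 90 x 12 mm, with two copper rods along its y (tops 24 mm above the bench, 36 mm over their outsides); origin at the centre of its underside
- short_roll_center (a point): centre of the other roll, to be left alone: same diameter, only 48 mm long, with no spindle, lying on the other rest in the same way
- dispenser: dispenser fixed to the bench; origin centre of base underside; the loaded spindle lies along its y axis, straight above the origin. Base 110 x 150 x 10 mm, copper column, and an aluminium head set anywhere from 0 to 45 mm up: its height is not reported, see or feel it. Loaded spindle axis 98 mm above the bench with the head lowest, 143 highest; top of head bar (40 x 146 mm) 40 mm below that axis
- base_left (a point): top of the base under the left (+y) side plate. Two side plates (y = +-42.5 mm, 4 mm thick, reaching 20 mm either side in x) have upright slots 21 mm wide for the stubs, flaring to 37 mm wide from 14 to 24 mm above the loaded spindle axis. The slots' rigid bottoms stop the stubs 3 mm below the loaded position
- base_right (a point): top of the base under the right (-y) side plate. Outside the plates stand two steel spring clips that give outwards along y: noses 96 mm apart when empty, 7 to 9 mm above the loaded spindle axis; from them lead-in faces slope out to 116 mm apart at 30 mm above it. The spindle tips meet the lead-ins some 24 mm above the loaded position, reach the noses 12 mm and pass under them 4 mm above it
- base_middle (a point): top of the base at its middle, under the head. Pressing straight down, the force rises to some 6 to 15 N as the lead-ins spread, falls to less than half while the tips slide 7 mm past the noses, and nearly vanishes as they snap under; 18 N is ample. More than 25 N of the roll on the dispenser, or 15 N of the gripper on it, damages it
- clip_left (a joint): outward travel (m) of the clip on the dispenser's +y side: 0 when empty, about 0.006 as a spindle tip passes its nose, 0 to 0.002 when loaded; its spring pushes inwards with 1.5 N and 0.4 N more per mm
- clip_right (a joint): the same for the clip on the dispenser's -y side
- saddle (a joint): downward travel (m) of the small black sprung plate (20 x 34 mm) under the roll: 0 when free, its top then 18 mm below the loaded spindle axis, so the roll meets it 6 mm before it is home; about 0.006 when loaded (over 0.003 will do), 0.009 with the stubs on the slots' bottoms; pushes up with 1.2 N and 0.3 N more per mm
- brass_fitting: brass pipe fitting, 36 mm in diameter and 42 mm high, origin at the centre of its underside; leave alone
- copper_cap: copper end cap, 28 mm in diameter and 32 mm high, origin at the centre of its underside; leave alone
- screwdriver: screwdriver, 180 mm long, lying flat; leave alone
- mug: white mug, 80 mm in diameter and 95 mm high, origin at the centre of its underside; leave alone
Not all that is in view belongs to the job. Leave any turquoise or yellow look-alike of the part that bears roll_center alone.

How it is judged:
By the outcome, as a careful person would: the job done as asked, in the order asked, and still so for the second after the job is handed in, with the robot touching nothing.
It also fails if it takes over 58 s, if anything falls off the work surface, if the arm or the gripper's body presses on something with over 40 N, if the wrist force passes 120 N, or if a joint passes its speed limit or range.

### The arm

A 6-joint arm with a two-finger parallel gripper is mounted at the origin on the work surface. World frame = base frame: x ahead of the robot, y to its left, z up, the work surface at z = 0. Lengths are in m, angles in rad, forces in N, time in s.
With the tool pointing down it reaches from about 0.275 to 0.725 m from the base axis. Payload 15.9 kg.
Tool frame: the origin (TCP) lies on the centre line of the jaws, within the pads' length; the fingertips stand 11 mm ahead of it and the grasp point (between the pads) lies 8 mm behind it; z points along the fingers, y is the line along which they close (so a half turn about z gives the same grasp; the last joint's range is limited). The gripper opens to 85 mm and grips with 20 to 120 N. Pads are 22 mm wide; open, the fingers measure 114 mm over their backs; the gripper's body (76 mm by 85 mm) begins 54 mm behind the grasp point. The pads swing forward as they close: fully open they stand 13 mm farther back than shut.
Start: joints at [-1.168, 0.213, -0.034, 1.323, 0, 1.571], TCP at [0.196, -0.46, 0.22] pointing down, gripper open.
Joint ranges: [-2.98, 2.98], [-0.74, 1.72], [-1.14, 1.35], [-2.1, 2.04], [-1.57, 1.44], [-3.14, 3.14]. Speed limits (rad/s): [1.89, 1.89, 2.39, 2.57, 3.14, 3.14].

### API

Orientations are given as a rotation vector (axis times angle).
In Python, from workcell import arm, eyes gives the robot as it stands.
- The arm moves only by the shell command python3 -m pendant 'ROWS' [OPENING]. ROWS is JSON, a list of rows, each a list of 2 entries, a list of its own where there are three numbers: the shift along the tool's x, y, z in mm, then the turn about the tool's z in rad. A call has 1 to 20 rows; each row shifts and turns the commanded pose from where the row before left it, along the tool's axes as they then stand; what a row does not reach is not made up. A row lasts 1/8 s, in which the tool goes at most 62.5 mm and 10.7 degrees, less where a joint would pass 70% of its speed; a pose out of reach is approached as far as the arm can. A call is refused whole if a number of a shift passes 62.5 or a number of a turn 0.188, either way. A call with a gripper value outside its range is refused whole. OPENING is the opening, from -1 (shut) to 1 (fully open), so that 0 is half open, set as the call begins (- or left out, the last holds). The fingers move at their own pace and stop on an object; the grip force is fixed at half the most. Time passes only in rows, so rows that do not move let the fingers close. It gives the time, the measured TCP pose, the force, the opening and the grip force at its end, in the units of the state.
- arm.state(): the state, without advancing time (a new reading comes with each control period).
- eyes.read_camera(name): name is "scene" or "top" or "wrist"; returns a dict with "image" (420x560x3 uint8, red, green, blue), "range_z" (420x560 float32, m along the optical axis (not along the pixel's ray), 0 where there is no reading), "fx", "fy", "cx", "cy" (pixels), "k1" (the pictures are not rectified: a ray, as slopes to the right and down, at radius r is drawn at 1 + k1 r^2 times it, then the intrinsics apply), "R" (3x3) and "t" (3): a world point X has camera coordinates R X + t; the wrist camera has in their place "hand_eye" (4x4, takes a point from camera to tool coordinates, whose origin is the TCP and whose axes are the flange's). Camera axes: x right, y down, z forward; pixel columns grow to the right and rows downward; lengths in m; the calibration is good to about 2 mm. A picture is of the moment at which its call begins: read the wrist's pose just before it.
- arm.job_done(): hands the job in; it is judged then, once.
The state is a dict: "time_s": time; "joint_pos": joint angles; "joint_vel": joint speeds; "effort": joint torques, N m; "tcp_pos": TCP position; "ee_rot": TCP orientation; "wrist_force": force on the tool from outside, world axes, zero at the start; "wrist_torque": the same for the moment, N m; "gripper_width": finger opening in m; "grasp_force": force on a finger pad.
Only numpy, scipy, OpenCV 4.12 (cv2) and the standard library are available. Lean on these libraries where they do the work, as an engineer would, in place of code of your own. Each camera call takes 0.05 s, during which the arm holds its last target. There are 200 camera calls.

## Working session

There is one attempt and no reset: what is moved stays moved. The work goes in short steps, Python scripts to look and compute and a shell command to move; the robot and the scene stay as the last step left them, time stands still between calls to the robot, and variables do not carry over. Pictures are saved under pics/ and viewed, at most 12 in all, crops included, and the job is handed in when it is done.

```bash
mkdir -p pics; cat > h.py <<'E'
import numpy as np, cv2
from workcell import arm, eyes
from scipy.spatial.transform import Rotation as Ro
def cam(n):
    s=arm.state(); c=eyes.read_camera(n)
    if 'hand_eye' in c:
        H=np.array(c['hand_eye']); W=np.eye(4); W[:3,:3]=Ro.from_rotvec(s['ee_rot']).as_matrix(); W[:3,3]=s['tcp_pos']
        M=W@H; c['Rw']=M[:3,:3]; c['o']=M[:3,3]
    else:
        R=np.array(c['R']); c['Rw']=R.T; c['o']=-R.T@np.array(c['t'])
    return c
def slopes(c,u,v):
    K=np.array([[c['fx'],0,c['cx']],[0,c['fy'],c['cy']],[0,0,1]])
    d=np.stack([(np.asarray(u,float)-c['cx'])/c['fx'],(np.asarray(v,float)-c['cy'])/c['fy']],-1)
    s=d.copy()
    for _ in range(20): s=d/(1+c['k1']*(s**2).sum(-1,keepdims=True))
    return s
def plane(c,u,v,z):
    s=slopes(c,u,v); r=np.concatenate([s,np.ones(s.shape[:-1]+(1,))],-1)@c['Rw'].T
    return c['o']+r*((z-c['o'][2])/r[...,2])[...,None]
def cloud(c):
    v,u=np.mgrid[:420,:560]; s=slopes(c,u,v); z=c['range_z'][...,None]
    return np.concatenate([s*z,z],-1)@c['Rw'].T+c['o']
def save(c,n,crop=None,f=1):
    im=c['image'][...,::-1]
    if crop: a,b,x,y=crop; im=im[b:y,a:x]
    cv2.imwrite('pics/'+n,cv2.resize(im,None,fx=f,fy=f,interpolation=cv2.INTER_CUBIC))
E
python3 - <<'E'
from h import *
import pickle
for n in('top','scene'):
    c=cam(n); save(c,n+'1.png'); pickle.dump(c,open(n+'.pkl','wb')); print(n,c['o'],(c['range_z']>0).mean())
s=arm.state();print(s)
E
```

```text
top [ 0.37302399 -0.10226264  0.98056205] 0.9962457482993198
scene [1.24249643 0.39944249 0.74760164] 0.9960331632653061
{'time_s': 0.1, 'joint_pos': array([-1.16797763e+00,  2.13307331e-01, -3.49873246e-02,  1.32353117e+00,
        1.37517310e-05,  1.57076321e+00]), 'joint_vel': array([-0.00026654, -0.00146203,  0.00355928,  0.00021752, -0.00149136,
        0.00062417]), 'effort': array([-9.05920679e-04, -6.87244034e+01,  4.87811315e+01,  1.19996408e-02,
       -7.06903506e-05, -5.67486154e-06]), 'tcp_pos': array([ 0.19588047, -0.45967261,  0.21926906]), 'ee_rot': array([-3.07708586e+00, -6.28325437e-01,  3.02219150e-04]), 'wrist_force': array([ 0.35553654, -0.54443525,  0.06488539]), 'wrist_torque': array([-0.00124186, -0.02382402,  0.00447737]), 'grasp_force': 0.0, 'gripper_width': 0.08512411064089076}
```

View pics/top1.png

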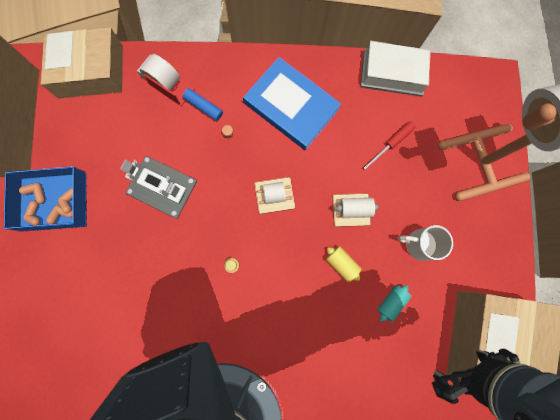

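View pics/scene1.png

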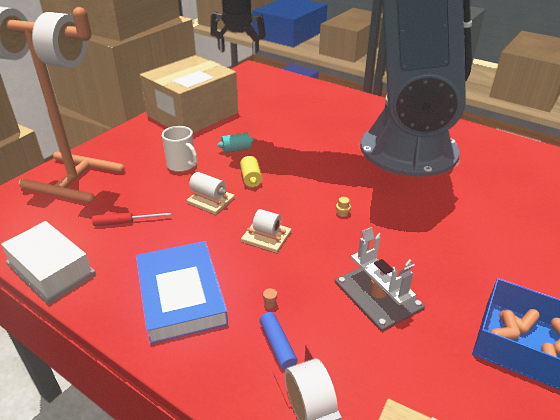

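The top view shows these candidates: long white roll with spindle (357,208), short white roll without spindle (275,193), yellow look-alike (344,263), turquoise look-alike (396,302). The long white one with stubs at (357,208) fits. The dispenser is at (160,187). I'll confirm the roll in a crop and measure.

```bash
python3 - <<'E'
from h import *
import pickle
c=pickle.load(open('top.pkl','rb')); 
a=c['image'][150:240,110:210,::-1]; b=c['image'][165:250,320:405,::-1]
cv2.imwrite('pics/crop1.png',np.hstack([cv2.resize(a,(440,396),interpolation=2),cv2.resize(b,(340,396),interpolation=2)]))
for n in('top','scene'):
    c=pickle.load(open(n+'.pkl','rb')); P=cloud(c); im=c['image'].astype(int)
    grey=(im.max(2)-im.min(2)<30)
    def rect(m,l):
        q=P[m]; 
        if len(q)<10: print(l,'none');return
        r=cv2.minAreaRect((q[:,:2]*1000).astype(np.float32)); print(n,l,len(q),np.round(r[0],1),np.round(r[1],1),round(r[2],1),'z',np.round(np.percentile(q[:,2],[2,50,98]),4), 'mean',q.mean(0).round(4))
    X,Y,Z=P[...,0],P[...,1],P[...,2]
    near=lambda u,v,r:(np.hypot(X-u,Y-v)<r)
    t=pickle.load(open('top.pkl','rb')); pr=plane(t,357.,208.,.044); pd=plane(t,160.,187.,.03)
    rect(near(*pr[:2],.07)&grey&(Z>.045),'roll')
    rect(near(*pd[:2],.11)&grey&(Z>.004)&(Z<.016),'base')
    rect(near(*pd[:2],.11)&(Z>.03),'head+')
    q=P[near(*pd[:2],.11)&(Z>.03)]; print(np.histogram(q[:,2],np.arange(.03,.21,.01))[0])
E
```

```text
top roll 672 [ 519.5 -309. ] [ 45.4 104.8] 3.7 z [0.0486 0.0638 0.0697] mean [ 0.5177 -0.3067  0.0619]
top base 1552 [564.  174.9] [147.6 107.8] 66.3 z [0.006  0.0097 0.0142] mean [0.5593 0.1712 0.0097]
top head+ 1119 [564.7 175.2] [145.5  41.4] 65.4 z [0.0567 0.0698 0.1289] mean [0.5635 0.1736 0.0794]
[  0   2 298 261  78 171  38  82  99  79  11   0   0   0   0   0   0]
scene roll 492 [ 527.8 -301.5] [43.3 92.6] 11.2 z [0.046  0.0612 0.0697] mean [ 0.5318 -0.3017  0.0597]
scene base 2075 [568.3 176.9] [151.3 110.4] 66.6 z [0.0057 0.0096 0.0134] mean [0.5903 0.1812 0.0096]
scene head+ 2075 [567.2 175.9] [149.5  44. ] 65.7 z [0.0436 0.072  0.128 ] mean [0.5739 0.1795 0.0782]
[ 36  41 520 407 181 311 111 181 161 113  13   0   0   0   0   0   0]
```

View pics/crop1.png

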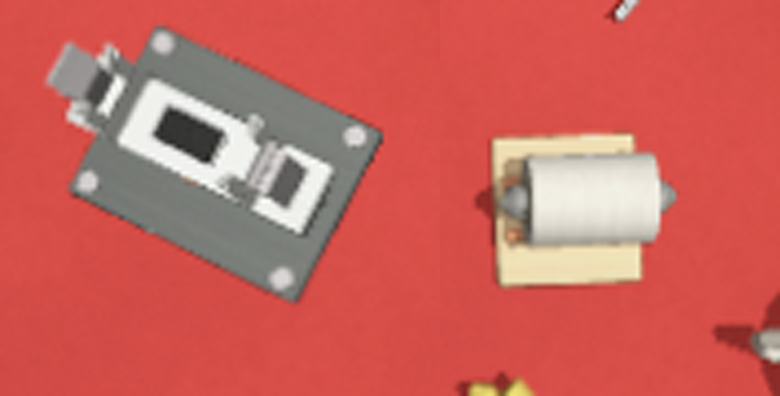

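The right crop confirms the long white roll with grey spindle stubs on its rest (centre about (592,198)). The left crop shows the dispenser with its head, two slotted plates and black saddle. I'll move above the roll.

```bash
python3 -m pendant '[[[45,-1.5,0],0],[[45,-1.5,0],0],[[45,-1.5,0],0],[[45,-1.5,0],0],[[45,-1.5,0],0],[[44,-1.5,0],0],[[44,-1.5,0],0],[[44,-1.5,0],0],[[0,0,0],-0.176],[[0,0,0],-0.176],[[0,0,0],-0.176],[[0,0,0],-0.176],[[0,0,0],-0.176],[[0,0,0],-0.176],[[0,0,0],-0.176],[[0,0,0],0]]' 1; python3 - <<'E'
from h import *
c=cam('wrist'); save(c,'w1.png'); P=cloud(c); im=c['image'].astype(int)
m=(im.max(2)-im.min(2)<30)&(P[...,2]>.04)&(P[...,2]<.085)&(np.hypot(P[...,0]-.5195,P[...,1]+.309)<.07)
q=P[m]; r=cv2.minAreaRect((q[:,:2]*1000).astype(np.float32)); print(len(q),r,q[:,2].max())
h=q[q[:,2]>.062]; r=cv2.minAreaRect((h[:,:2]*1000).astype(np.float32)); print('top strip',r)
s=arm.state(); print(s['tcp_pos'],np.degrees(Ro.from_rotvec(s['ee_rot']).as_matrix()[:2,1]@[[1],[1j]]) if 0 else Ro.from_rotvec(s['ee_rot']).as_matrix().round(4))
E
```

```text
time_s: 2.1
tcp_pos: [0.5196, -0.3089, 0.2194]
ee_rot: [-2.15, -2.29, 0.0]
wrist_force: [-0.3, -0.2, 0.3]
gripper_width: 0.0852
grasp_force: 0.0
3321 ((520.4783325195312, -307.7388610839844), (44.99730682373047, 105.38529205322266), 2.2963664531707764) 0.07052956732412902
top strip ((520.8212890625, -308.6455383300781), (33.88420486450195, 76.24869537353516), 3.665477752685547)
[ 0.51961335 -0.30891395  0.21944269] [[-6.000e-02  9.982e-01 -4.000e-04]
 [ 9.982e-01  6.000e-02  3.000e-04]
 [ 3.000e-04 -4.000e-04 -1.000e+00]]
```

View pics/w1.png

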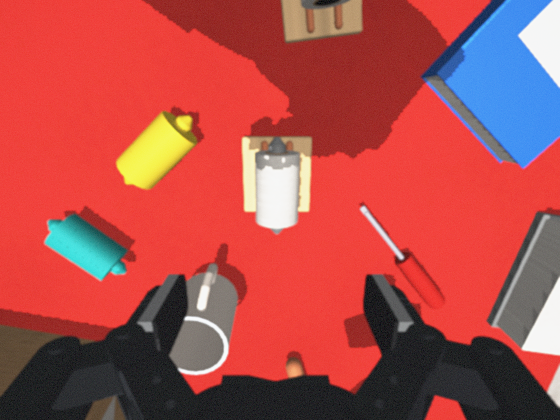

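The wrist view has the roll at (277,188), centred and aligned within 1 mm. The mug (200,330) is clear of the descent. I'll go down and grasp.

```bash
python3 -m pendant '[[[0,1,30],0],[[0,0,40],0],[[0,0,40],0],[[0,0,40],0],[[0,0,20],0],[[0,0,13],0],[[0,0,0],0]]' 1;  python3 -m pendant '[[[0,0,0],0],[[0,0,0],0],[[0,0,0],0],[[0,0,0],0],[[0,0,0],0],[[0,0,0],0],[[0,0,0],0],[[0,0,0],0]]' -1
```

```text
time_s: 3.02
tcp_pos: [0.5204, -0.3087, 0.0362]
ee_rot: [-2.151, -2.289, 0.0]
wrist_force: [0.2, 0.1, 0.9]
gripper_width: 0.0854
grasp_force: 0.0
time_s: 4.03
tcp_pos: [0.5212, -0.3092, 0.0381]
ee_rot: [2.148, 2.29, 0.001]
wrist_force: [-2.7, 1.2, 12.0]
gripper_width: 0.0417
grasp_force: 57.9
```

```bash
python3 -m pendant '[[[0,0,-2],0],[[0,0,0],0]]' ; python3 - <<'E'
from h import *
c=cam('wrist'); save(c,'w2.png',(140,120,420,420),1.8)
c=cam('scene'); save(c,'s2.png',(120,120,300,255),4)
E
```

```text
time_s: 4.28
tcp_pos: [0.5208, -0.309, 0.0389]
ee_rot: [2.149, 2.291, 0.0]
wrist_force: [0.2, -0.3, -1.5]
gripper_width: 0.0417
grasp_force: 57.5
```

View pics/s2.png

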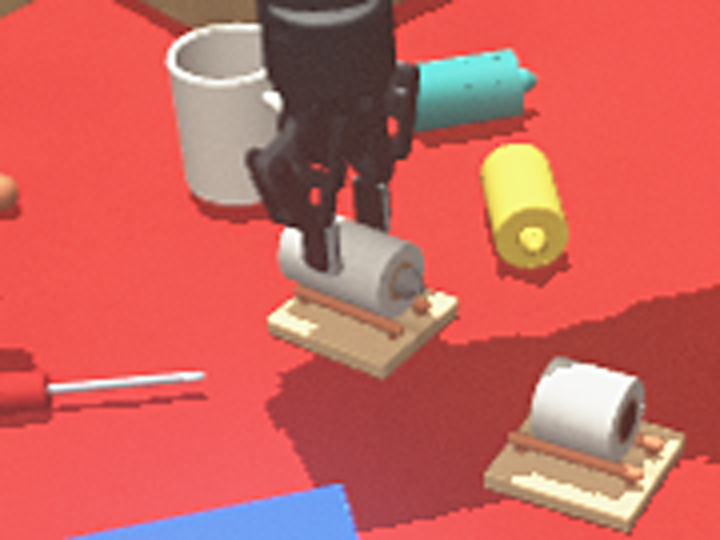

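View pics/w2.png

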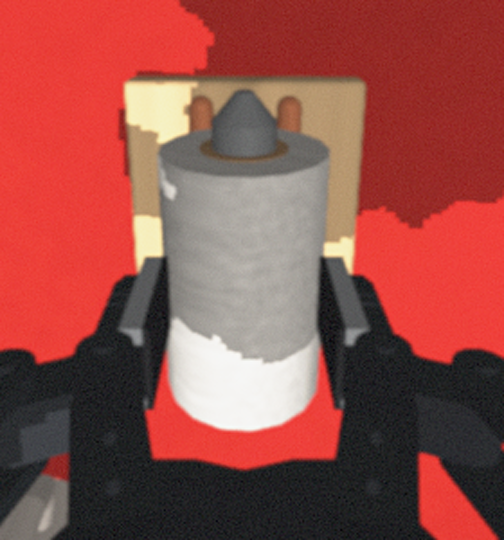

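The scene view shows the pads across the roll at (345,245). In the wrist view the roll is centred and square between the pads, and the force reading equals the roll's weight. I'll lift, carry it to a stop short of the dispenser, turn and look.

```bash
python3 -m pendant '[[[0,0,-20],0],[[0,0,-30],0],[[0,0,-40],0],[[0,0,-40],0],[[0,0,-40],0],[[0,0,-25],0],[[0,0,-5],0]]'; python3 -m pendant '[[[20,1,0],0],[[36,2.5,0],0],[[40,2.5,0],0],[[40,2.5,0],0],[[40,2.5,0],0],[[40,2.5,0],0],[[40,2.5,0],0],[[40,2.5,0],0],[[40,2.5,0],0],[[30,2.5,0],0],[[18,2,0],0],[[0,0,0],0.159],[[0,0,0],0.159],[[0,0,0],0.159],[[0,0,0],0],[[0,0,0],0]]'; python3 - <<'E'
from h import *
c=cam('wrist'); save(c,'w3.png'); P=cloud(c); im=c['image'].astype(int); np.save('P3.npy',P)
s=arm.state(); R=Ro.from_rotvec(s['ee_rot']).as_matrix(); print(s['tcp_pos'],R.round(4),s['wrist_force'])
g=(im.max(2)-im.min(2)<40)&(np.hypot(P[...,0]-.566,P[...,1]-.176)<.1)
for lo,hi in((.005,.015),(.04,.09),(.04,.14)):
    m=g&(P[...,2]>lo)&(P[...,2]<hi); q=P[m]; r=cv2.minAreaRect((q[:,:2]*1000).astype(np.float32)); print(lo,len(q),np.round(r[0],1),np.round(r[1],1),r[2])
q=P[g&(P[...,2]>.03)]; H=np.histogram(q[:,2],np.arange(.03,.15,.003)); print([(round(float(b),3),int(a)) for a,b in zip(*H)])
E
```

```text
time_s: 5.25
tcp_pos: [0.5213, -0.3093, 0.2399]
ee_rot: [2.148, 2.29, 0.001]
wrist_force: [0.2, -0.2, -2.6]
gripper_width: 0.041
grasp_force: 57.7
time_s: 7.25
tcp_pos: [0.5214, 0.0759, 0.2384]
ee_rot: [-2.627, -1.723, 0.001]
wrist_force: [0.6, -0.1, -2.3]
gripper_width: 0.0413
grasp_force: 57.7
[0.52141108 0.07587849 0.23844338] [[ 3.986e-01  9.171e-01 -4.000e-04]
 [ 9.171e-01 -3.986e-01 -1.000e-04]
 [-2.000e-04 -4.000e-04 -1.000e+00]] [-0.28073889 -0.45126919 -1.19843079]
0.005 7350 [565.2 177.3] [149.8 108.6] 65.72899627685547
0.04 5061 [564.3 173.9] [138.3  40.1] 65.7308578491211
0.04 6355 [564.1 174. ] [138.1  41.5] 66.06654357910156
[(0.03, 0), (0.033, 0), (0.036, 0), (0.039, 0), (0.042, 0), (0.045, 0), (0.048, 0), (0.051, 0), (0.054, 0), (0.057, 1560), (0.06, 2029), (0.063, 53), (0.066, 42), (0.069, 33), (0.072, 38), (0.075, 40), (0.078, 123), (0.081, 841), (0.084, 82), (0.087, 220), (0.09, 26), (0.093, 25), (0.096, 31), (0.099, 30), (0.102, 38), (0.105, 38), (0.108, 141), (0.111, 200), (0.114, 155), (0.117, 148), (0.12, 160), (0.123, 125), (0.126, 64), (0.129, 113), (0.132, 0), (0.135, 0), (0.138, 0), (0.141, 0), (0.144, 0)]
```

View pics/w3.png

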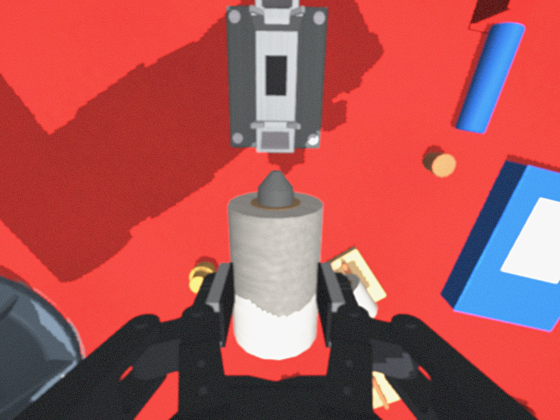

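The wrist view shows the dispenser ahead with the black saddle at (277,75), and the held roll pointing straight at it. I'll measure both in tool axes from this same view.

```bash
python3 - <<'E'
from h import *
P=np.load('P3.npy'); im=cv2.imread('pics/w3.png').astype(int)
s=arm.state(); R=Ro.from_rotvec(s['ee_rot']).as_matrix(); T=(P-s['tcp_pos'])@R*1000
dark=im.max(2)<60; v,u=np.mgrid[:420,:560]
def rect(m,l):
    q=T[m]; r=cv2.minAreaRect(q[:,:2].astype(np.float32)); print(l,len(q),'c',np.round(r[0],1),'size',np.round(r[1],1),'ang',round(r[2],2),'z',np.round(np.median(q[:,2]),1))
rect(dark&(abs(P[...,2]-.082)<.005)&(v<150)&(v>40),'saddle')
rect((abs(P[...,2]-.06)<.003)&(v<160),'head bar')
m=(P[...,2]>.088)&(P[...,2]<.14)&(v<165); q=T[m]
for a,b in((0,90),(90,200)):
    k=q[(q[:,0]>a)&(q[:,0]<b)]
    if len(k): print('plates',len(k),np.percentile(k,[1,50,99],axis=0).round(1).tolist())
# held roll surface: sides at several x
m=(v>205)&(v<330)&(u>228)&(u<325)&(P[...,2]>.2); q=T[m]
q=q[(q[:,0]>12)&(q[:,0]<36)]
for x in(14,20,26,32):
    k=q[abs(q[:,0]-x)<2]; A=np.c_[2*k[:,1:],np.ones(len(k))]; sol=np.linalg.lstsq(A,(k[:,1:]**2).sum(1),rcond=None)[0]
    print('roll x',x,len(k),'y,z axis',sol[:2].round(1),'r',np.sqrt(sol[2]+sol[:2]@sol[:2]).round(1),'ztop',k[:,2].min().round(1))
m=(v>165)&(v<345)&(u>215)&(u<340)&(P[...,2]>.2); q=T[m]; print('tip x',np.percentile(q[:,0],[0.2,99.5,99.9]).round(1), 'stub y',q[q[:,0]>46][:,1].mean().round(1))
E
```

```text
saddle 621 c [110.1   0. ] size [30.7 16.3] ang 0.67 z 156.3
head bar 3650 c [106.8  99.5] size [138.1 238.9] ang 0.03 z 178.3
plates 710 [[50.0, -19.9, 107.2], [58.7, -0.7, 118.2], [69.8, 19.5, 150.1]]
plates 725 [[150.1, -18.9, 114.0], [152.3, 1.0, 126.9], [160.6, 20.8, 150.3]]
roll x 14 698 y,z axis [-0.2 -6.4] r 23.5 ztop -31.2
roll x 20 711 y,z axis [-0.2 -6.5] r 23.4 ztop -31.4
roll x 26 748 y,z axis [-0.2 -6.5] r 23.5 ztop -31.0
roll x 32 770 y,z axis [-0.2 -6.4] r 23.5 ztop -31.3
tip x [-35.7  53.9  83.1] stub y -0.2
```

The dispenser centre is 110 mm ahead, offset +0.2 mm across, with a 0.012 rad turn. The loaded axis is at about z = 0.100, which means TCP about 0.094. I'll go over it and descend to just above the clips.

```bash
python3 -m pendant '[[[20,0,0],0],[[40,0,0],0],[[35,0.2,0],0],[[15,0,0],0],[[0,0,0],0.012],[[0,0,0],0],[[0,0,20],0],[[0,0,35],0],[[0,0,30],0],[[0,0,15],0],[[0,0,0],0],[[0,0,0],0]]'; python3 - <<'E'
from h import *
c=cam('wrist'); P=cloud(c); s=arm.state(); R=Ro.from_rotvec(s['ee_rot']).as_matrix(); T=(P-s['tcp_pos'])@R*1000; print(s['tcp_pos'].round(4))
v,u=np.mgrid[:420,:560]
q=T[(P[...,2]>.105)&(P[...,2]<.137)&(T[...,0]>38)&(T[...,0]<75)&(abs(T[...,1])<24)]
print(np.percentile(q,[1,50,99],axis=0).round(1).tolist())
save(c,'w4.png',(140,40,420,250),2.8)
c=cam('scene'); save(c,'s4.png',(320,180,460,330),4)
E
```

```text
time_s: 8.8
tcp_pos: [0.5666, 0.1766, 0.1401]
ee_rot: [2.64, 1.702, 0.003]
wrist_force: [1.0, 0.8, -1.8]
gripper_width: 0.0416
grasp_force: 57.8
[0.5666 0.1767 0.14  ]
[[38.1, -20.8, 7.2], [53.8, -1.1, 20.9], [61.5, 18.6, 34.5]]
```

View pics/s4.png

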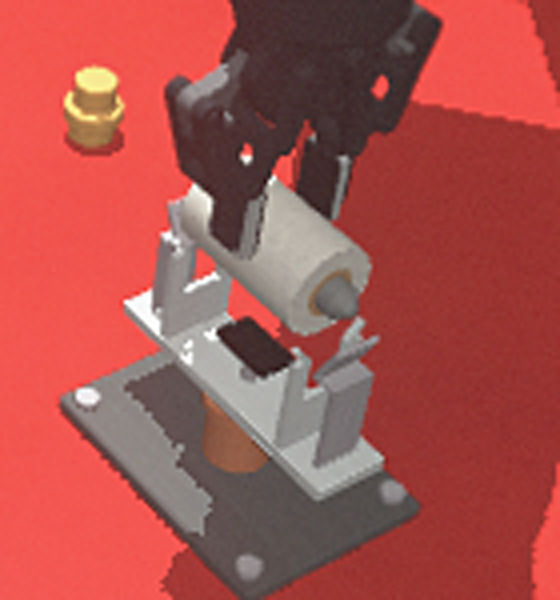

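View pics/w4.png

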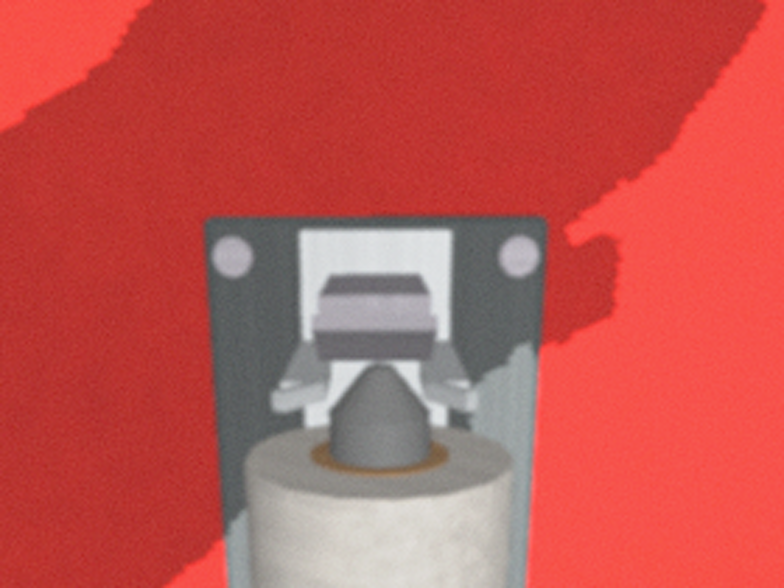

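The scene view shows the roll level above both clips, with the tip at (345,300). The wrist crop has the stub at x≈379 against the clip centre at about 375, so it sits about 1 mm off across, which agrees with the measured TCP. I'll correct that and lower it to just above the lead-ins.

```bash
python3 -m pendant '[[[-0.4,-1,0],0],[[0,0,6],0],[[0,0,6],0],[[0,0,6],0],[[0,0,0],0],[[0,0,0],0]]'; python3 - <<'E'
from h import *
c=cam('wrist'); P=cloud(c); s=arm.state(); R=Ro.from_rotvec(s['ee_rot']).as_matrix(); T=(P-s['tcp_pos'])@R*1000; print(s['tcp_pos'].round(4),R[:,1].round(4))
q=T[(P[...,2]>.105)&(P[...,2]<.135)&(T[...,0]>38)&(T[...,0]<75)&(abs(T[...,1])<24)]
print(np.percentile(q,[1,50,99],axis=0).round(1).tolist())
E
```

```text
time_s: 9.65
tcp_pos: [0.5649, 0.1766, 0.1208]
ee_rot: [2.64, 1.703, 0.0]
wrist_force: [0.6, 0.2, -1.6]
gripper_width: 0.0414
grasp_force: 57.8
[0.565  0.1767 0.1209] [ 9.110e-01 -4.123e-01  2.000e-04]
[[38.0, -19.9, -14.0], [49.1, 0.0, -4.7], [62.3, 20.3, 15.0]]
```

It's aligned to about 0.2 mm. Now I'll feel down.

```bash
python3 -m pendant '[[[0,0,1.5],0],[[0,0,1.5],0],[[0,0,1],0],[[0,0,0],0]]';python3 -m pendant '[[[0,0,1],0],[[0,0,1],0],[[0,0,0],0]]'; python3 -m pendant '[[[0,0,1],0],[[0,0,1],0],[[0,0,0],0]]'
```

```text
time_s: 10.2
tcp_pos: [0.565, 0.1767, 0.1168]
ee_rot: [2.64, 1.703, 0.0]
wrist_force: [-0.2, 0.3, 0.4]
gripper_width: 0.0416
grasp_force: 58.4
time_s: 10.58
tcp_pos: [0.5649, 0.1766, 0.1147]
ee_rot: [2.64, 1.703, 0.0]
wrist_force: [0.8, -0.1, 1.0]
gripper_width: 0.0414
grasp_force: 58.8
time_s: 10.95
tcp_pos: [0.5648, 0.1766, 0.1126]
ee_rot: [2.64, 1.703, -0.0]
wrist_force: [0.5, -0.7, 1.5]
gripper_width: 0.0414
grasp_force: 58.9
```

Contact began at about TCP 0.117, with the force rising gently as expected.

```bash
for i in 1; do python3 -m pendant '[[[0,0,1],0],[[0,0,1],0],[[0,0,0],0]]'; python3 -m pendant '[[[0,0,1],0],[[0,0,1],0],[[0,0,0],0]]'; python3 -m pendant '[[[0,0,1],0],[[0,0,1],0],[[0,0,0],0]]'; done
```

```text
time_s: 11.32
tcp_pos: [0.5649, 0.1766, 0.1106]
ee_rot: [2.64, 1.703, -0.0]
wrist_force: [0.1, 1.7, 3.4]
gripper_width: 0.0415
grasp_force: 59.1
time_s: 11.7
tcp_pos: [0.5649, 0.1766, 0.1087]
ee_rot: [2.64, 1.703, 0.0]
wrist_force: [1.0, -0.4, 4.1]
gripper_width: 0.0417
grasp_force: 59.3
time_s: 12.08
tcp_pos: [0.5649, 0.1766, 0.1068]
ee_rot: [2.64, 1.703, 0.0]
wrist_force: [0.5, -0.1, 3.6]
gripper_width: 0.0418
grasp_force: 59.6
```

```bash
python3 -m pendant '[[[0,0,1],0],[[0,0,1],0],[[0,0,0],0]]'; python3 -m pendant '[[[0,0,1],0],[[0,0,1],0],[[0,0,0],0]]'; python3 -m pendant '[[[0,0,1],0],[[0,0,1],0],[[0,0,0],0]]'
```

```text
time_s: 12.45
tcp_pos: [0.5648, 0.1765, 0.1044]
ee_rot: [2.64, 1.703, -0.001]
wrist_force: [1.8, 0.1, -0.9]
gripper_width: 0.0415
grasp_force: 58.2
time_s: 12.82
tcp_pos: [0.5646, 0.1766, 0.1024]
ee_rot: [-2.64, -1.703, 0.001]
wrist_force: [-0.1, -0.3, -1.0]
gripper_width: 0.0414
grasp_force: 58.1
time_s: 13.2
tcp_pos: [0.5648, 0.1766, 0.1006]
ee_rot: [-2.64, -1.703, 0.0]
wrist_force: [-0.7, -0.1, -0.0]
gripper_width: 0.0417
grasp_force: 58.4
```

The peak passed at 0.106, as predicted, and the tips are now sliding past the noses. Home should be at about 0.094.

```bash
python3 -m pendant '[[[0,0,1],0],[[0,0,1],0],[[0,0,0],0]]'; python3 -m pendant '[[[0,0,1],0],[[0,0,0],0]]'; python3 -m pendant '[[[0,0,1],0],[[0,0,0],0]]'; python3 -m pendant '[[[0,0,1],0],[[0,0,0],0]]'
```

```text
time_s: 13.58
tcp_pos: [0.5647, 0.1766, 0.0983]
ee_rot: [-2.64, -1.703, 0.001]
wrist_force: [1.7, 1.0, -4.7]
gripper_width: 0.0416
grasp_force: 57.5
time_s: 13.82
tcp_pos: [0.5645, 0.1764, 0.0972]
ee_rot: [-2.64, -1.703, 0.002]
wrist_force: [1.9, -0.1, -8.1]
gripper_width: 0.0418
grasp_force: 57.2
time_s: 14.08
tcp_pos: [0.5647, 0.1766, 0.0966]
ee_rot: [-2.64, -1.703, 0.001]
wrist_force: [-0.9, -1.4, -4.0]
gripper_width: 0.0417
grasp_force: 58.0
time_s: 14.32
tcp_pos: [0.5648, 0.1767, 0.0957]
ee_rot: [-2.64, -1.703, -0.0]
wrist_force: [-0.9, -0.1, -3.0]
gripper_width: 0.0411
grasp_force: 58.5
```

It snapped under: the clips pulled down at about 0.097. I'll go one or two mm more until the force balances.

```bash
python3 -m pendant '[[[0,0,1],0],[[0,0,0],0]]'; python3 -m pendant '[[[0,0,0.7],0],[[0,0,0],0],[[0,0,0],0]]'; python3 - <<'E'
from h import *
c=cam('wrist'); save(c,'w5.png',(140,40,420,250),2.8)
c=cam('scene'); save(c,'s5.png',(320,180,460,330),4)
E
```

```text
time_s: 14.58
tcp_pos: [0.5649, 0.1767, 0.0947]
ee_rot: [-2.64, -1.703, -0.0]
wrist_force: [-0.1, 0.6, -1.8]
gripper_width: 0.0414
grasp_force: 58.7
time_s: 14.95
tcp_pos: [0.5649, 0.1767, 0.0941]
ee_rot: [2.64, 1.703, 0.0]
wrist_force: [0.1, 1.1, -0.1]
gripper_width: 0.0415
grasp_force: 59.2
```

View pics/s5.png

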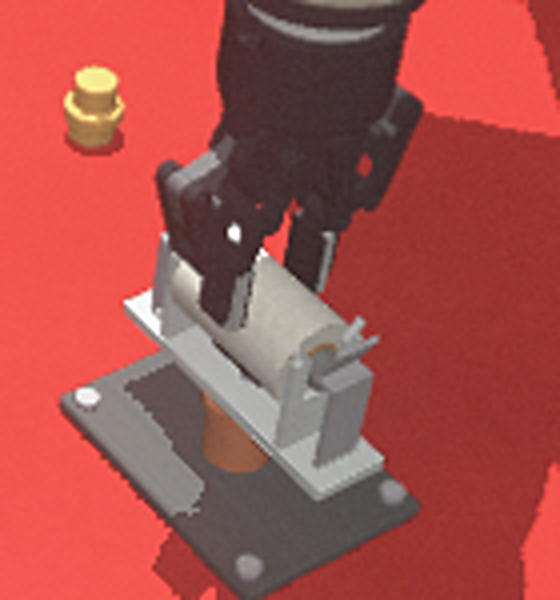

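The roll sits down in the slots with its stub under the clip at about (330,360), and the pressing force is about 2 N. It's home, so I'll release, wait and retreat.

```bash
python3 -m pendant '[[[0,0,0],0],[[0,0,0],0],[[0,0,0],0],[[0,0,0],0],[[0,0,0],0],[[0,0,0],0]]' 1; python3 -m pendant '[[[0,0,-10],0],[[0,0,-20],0],[[0,0,-30],0],[[0,0,-40],0],[[0,0,-30],0],[[-30,0,0],0],[[-40,0,0],0],[[-40,0,0],0],[[0,0,0],0],[[0,0,0],0]]'; python3 - <<'E'
from h import *
c=cam('wrist'); save(c,'w6.png',(170,0,390,200),2.5); P=cloud(c)
q=P[(np.hypot(P[...,0]-.5649,P[...,1]-.1767)<.025)&(P[...,2]>.1)]
print('roll top z',np.percentile(q[:,2],98))
s=arm.state();R=Ro.from_rotvec(s['ee_rot']).as_matrix();T=(P-np.array([.5649,.1767,0]))@R*1000
for a,b in((-34,-20),(20,34)):
    k=P[(T[...,0]>a)&(T[...,0]<b)&(abs(T[...,1])<8)&(P[...,2]>.1)]
    print(len(k), np.percentile(k[:,2],90) if len(k) else '')
E
```

```text
time_s: 15.8
tcp_pos: [0.5649, 0.1766, 0.094]
ee_rot: [2.64, 1.703, -0.0]
wrist_force: [-0.1, 0.1, 0.1]
gripper_width: 0.0854
grasp_force: 0.0
time_s: 17.05
tcp_pos: [0.5198, 0.0767, 0.2246]
ee_rot: [2.64, 1.702, 0.001]
wrist_force: [-0.4, 0.7, 0.1]
gripper_width: 0.0857
grasp_force: 0.0
roll top z 0.12489365197809282
1347 0.3791461047615149
486 0.12461151709614846
```

View pics/w6.png

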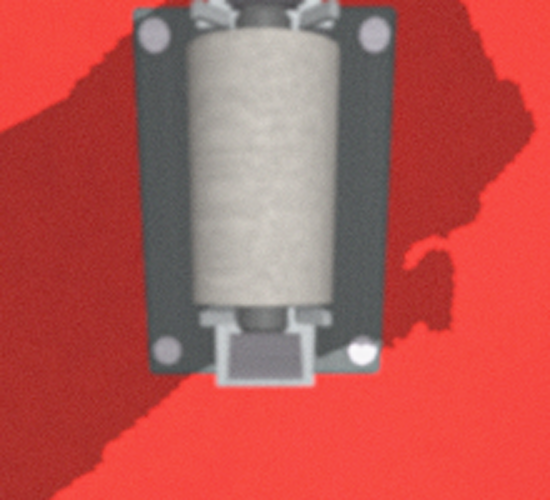

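The roll lies level in the slots, with both stubs (265,15) and (265,318) in place and the near tip under its clip. Its top at 0.1249 puts the axis at about 0.101, which is the loaded height. Handing in.

```bash
python3 -c "
from workcell import arm
print(arm.job_done())"
```

```text
the job is handed in; nothing more can be done
None
```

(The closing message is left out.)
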